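# Reset the ratchet of a tilting plan board and prop it on its second notch

## Task

The hinged plan board is propped too steep, on its top notch. Take it by its grab bar, raise it gently past that notch until it just meets the rubber stop and the pawl is thrown off, without forcing the stop; then lower it by hand all the way flat so the pawl comes back in, and raise it again to leave it propped on the second notch from the bottom. Never let the board drop, and leave the other things on the bench where they are.

Things in the scene. Friction and masses are not known exactly. Their poses are not given: they have to be found in the camera images.
- hinge_centre (a point): middle of the board's hinge axis, 70 mm above the bench, on the fixed stand (wooden base 225 x 200 mm, 16 thick, reaching 192 mm in front of the hinge). x points from the grab bar's side to the hinge's side, y along the hinge to the left, z up. The steel notch plate and ratchet stand on the left, 80 to 108 mm left of the middle
- grab_bar (a point): middle of the grab bar: black plastic sleeve, 16 mm thick, 100 mm long, that turns freely on its steel rod (so an upright gripper can keep hold as the board tilts). Parallel to the hinge, 245 mm from it, in the middle plane of the board: at tilt a it is 70 mm + 245 mm x sin a high and 245 mm x cos a before the hinge. 47 mm gap to the plywood edge (156 x 190 x 12 mm). x points to the hinge
- plan_board (a joint): tilt of the board, rad: 0 flat on its front rail, growing as the bar rises. Four notches (steel pins) hold it at 0.174, 0.322, 0.471 and 0.619; the pawl clicks in as the board reaches that tilt from below. It starts on the top one. It weighs about 2 N at the bar (varies by a quarter). No brake: with the pawl off, or between notches, it falls if let go
- pawl (a joint): swing of the dark steel pawl on the board's left edge, rad: 0 in, against the notch plate (catching), 0.65 out (thrown off); a snap spring holds it at either end, changing over at 0.34. Passing a notch upwards deflects it to 0.12 and back. At the top of the travel a ramp pushes it out; below 0.1 rad tilt a wedge pushes it in, snapping at about 0.035 rad
- throw_buffer (a joint): push on the rubber stop at the top, m: 0 free. Stop and throw-off ramp sit on one bolted arm whose setting differs each time: the board meets the stop somewhere from 0.84 to 0.99 rad (not measured: feel for it). 1 mm takes 7 N, about 4 N at the bar. The pawl is thrown 1 to 3 mm in, some 4 to 9 N at the bar above the weight; over 4.5 mm (13 N) the stop is forced
- glue_bottle: white glue bottle, 56 mm wide and 192 mm tall, standing loose on the bench to the left of the clamping jig; bystander, origin at the centre of its underside
- tape_measure: tape measure, 66 x 86 x 38 mm, lying loose on the bench between the jig's red lever and the stand; bystander, origin at the centre of its underside

How it is judged (in metres and radians):
On the way, in this order (a step that is already met when the one before it is completed fails the run):
1. the board is raised past its top notch and the pawl is thrown off (value of joint pawl above 0.5 rad and value of joint plan_board above 0.8 rad), for 0.1 s.
2. the board is lowered flat and the pawl is back in (value of joint pawl below 0.2 rad and value of joint plan_board below 0.05 rad), for 0.1 s.
At the end, for the whole second after the job is handed in: The board rests still on the second notch from the bottom (tilt 0.322 rad, between 0.295 and 0.35), the pawl in (below 0.08 rad) (value of joint plan_board between 0.295 and 0.35 rad and value of joint pawl below 0.08 rad and velocity of joint plan_board between -0.05 and 0.05 rad/s); the robot touches nothing.
It fails at once if the rubber stop is forced: pushed in more than 4.5 mm (some 13 N at the bar above the weight) (value of joint throw_buffer above 0.0045 m).
It fails at once if the board is dropped: it falls faster than 2.5 rad/s (0.6 m/s at the bar) (velocity of joint plan_board below -2.5 rad/s).
It fails at once if the glue bottle is moved more than 25 mm (distance of glue_bottle from where it was at the start of the episode above 0.025 m).
It fails at once if the tape measure is moved more than 25 mm (distance of tape_measure from where it was at the start of the episode above 0.025 m).
It also fails if it takes over 72 s, if anything falls off the work surface, if the arm or the gripper's body presses on something with over 40 N, if the wrist force passes 120 N, or if a joint passes its speed limit or range.

## Robot

A 6-joint arm with a two-finger parallel gripper is mounted at the origin on the work surface; the furniture and walls round the work are solid. World frame = base frame: x ahead of the robot, y to its left, z up, the work surface at z = 0. Lengths are in m, angles in degrees, forces in N, time in s.
With the tool pointing down it reaches from about 0.35 to 0.875 m from the base axis. Payload 4.2 kg.
Tool frame: the origin (TCP) lies between the finger pads; the fingertips stand 8 mm ahead of it and the grasp point (between the pads) lies 11 mm behind it; z points along the fingers, y is the line along which they close (so a half turn about z gives the same grasp; the last joint's range is limited). The gripper opens to 87 mm and grips with 3 to 60 N. Pads are 19 mm wide; open, the fingers measure 117 mm over their backs; the gripper's body (75 mm by 190 mm) begins 51 mm behind the grasp point.
Start: joints at [86.494, 22.042, 0.453, 0, -68.411, -14.817], TCP at [0.196, 0.593, 0.231] pointing down, gripper open.
Joint ranges: [-179.83, 179.83], [-69.29, 118.12], [-61.27, 80.66], [-181.25, 117.63], [-171.15, -9.14], [-177.46, 177.46]. Speed limits (degrees/s): [159.86, 159.86, 180, 180, 180, 180].

## Interface

Orientations are given as a 3x3 rotation matrix whose columns are the frame's x, y, z axes.
In Python, from station import sense, capture, camera_model, finish_job, find_in gives the robot as it stands. The module is installed in compiled form; this text tells all that it offers.
- The arm moves only by the tool arm_command, never from a script. Its argument "motion" is a list of rows, each a list of 7 numbers: the finger opening in mm, from 0 to 87, then the shift along the tool's x, y, z in mm, then the turn, a rotation vector about the tool's x, y, z in rad. In form: [[jaw, dx, dy, dz, rx, ry, rz], ...]. A call has 1 to 8 rows; each row shifts and turns the commanded pose from where the row before left it, along the tool's axes as they then stand; what a row does not reach is not made up. A row lasts 1/10 s, in which the tool goes at most 50 mm and 8.59 degrees, less where a joint would pass 70% of its speed; a pose out of reach is approached as far as the arm can. A call with a gripper value outside its range is refused whole. The fingers move at their own pace and stop on an object; the grip force is fixed at half the most. Time passes only in rows, so rows that do not move let the fingers close. It gives the time, the measured TCP pose, the force, the opening and the grip force at its end, in the units of the state.
- sense(): the state, without advancing time (a new reading comes with each control period).
- capture(name): name is "scene" or "top"; returns the picture (420x560x3 uint8, red, green, blue); there is no depth.
- camera_model(name): a dict with "fx", "fy", "cx", "cy" (pixels), "R" (3x3) and "t" (3): a world point X has camera coordinates R X + t. Camera axes: x right, y down, z forward; pixel columns grow to the right and rows downward; lengths in m; the calibration is good to about 2 mm. A picture is of the moment at which its call begins. camera_model takes no time and is no camera call.
- finish_job(): hands the job in; it is judged then, once.
Trained networks look in the newest picture that a camera, given by its name, has taken for a name from the list of things; names that differ only in an ending like _2 or _b are one class to them, and where a whole thing is asked for, a point or a joint stands for the part that bears it (a point fixed in the world has none). Each returns a list of dicts, best first, with "p" (0 to 1); they miss things now and then, are a little off and sometimes report something else, mostly with a low value. They report only what shows in the picture. A call takes as long as a camera call.
- find_in(target, camera): "location" ([row, column] in pixels, amid what is visible of it).
The state is a dict: "time_s": time; "joints": joint angles; "joint_velocities": joint speeds; "effort": joint torques, N m; "tcp_pos": TCP position; "ee_rot": TCP orientation; "wrist_force": force on the tool from outside, world axes, zero at the start; "moment": the same for the moment, N m; "gripper_width": opening from 0.0 (shut) to 1.0 (fully open); "gripper_force": force on a finger pad.
Only numpy, scipy, OpenCV 4.12 (cv2) and the standard library are available. Lean on these libraries where they do the work, as an engineer would, in place of code of your own. Each camera call takes 0.05 s, during which the arm holds its last target. There are 200 camera calls.

## Working session

There is one attempt and no reset: what is moved stays moved. The work goes in short steps, Python scripts to look and compute and a tool call to move; the robot and the scene stay as the last step left them, time stands still between calls to the robot, and variables do not carry over. Pictures are saved under pics/ and viewed, at most 11 in all, crops included, and the job is handed in when it is done.

Besides the shell and the picture viewer there is one more tool, called after "Emit:" as name(argument=value, ...) on one line, values as JSON. arm_command: Moves the arm, as the interface text tells. Its arguments: {"type":"object","properties":{"motion":{"type":"array"}},"required":["motion"]}

```bash
mkdir -p pics; python3 - <<'E'
from station import *
import cv2,json
s=sense();print({k:s[k] for k in('time_s','tcp_pos','ee_rot','wrist_force','gripper_width')})
for c in('scene','top'):
    im=capture(c);cv2.imwrite(f'pics/{c}0.png',cv2.cvtColor(im,cv2.COLOR_RGB2BGR))
    for t in('grab_bar','hinge_centre','plan_board','pawl','glue_bottle','tape_measure'):
        print(c,t,[(round(d['p'],2),[round(v) for v in d['location']]) for d in find_in(t,c)][:2])
    m=camera_model(c);print({k:(v if isinstance(v,float) else __import__('numpy').round(v,3).tolist()) for k,v in m.items()})
E
```

```text
{'time_s': 0.0, 'tcp_pos': array([0.19625946, 0.59276318, 0.22944698]), 'ee_rot': array([[ 9.49250998e-01, -3.14518919e-01, -6.26755213e-04],
       [-3.14519537e-01, -9.49248672e-01, -2.10226729e-03],
       [ 6.62562828e-05,  2.19270608e-03, -9.99997594e-01]]), 'wrist_force': array([-0.02374689, -0.12071686, -0.26531734]), 'gripper_width': 1.0001387313153574}
scene grab_bar [(0.84, [244, 377])]
scene hinge_centre [(0.59, [275, 371])]
scene plan_board [(0.66, [246, 376])]
scene pawl []
scene glue_bottle [(0.75, [204, 183])]
scene tape_measure [(0.94, [289, 288])]
{'fx': 458.54402049288757, 'fy': 458.54402049288757, 'cx': 286.0727204008129, 'cy': 217.14402579377906, 'R': [[0.708, -0.706, 0.016], [-0.382, -0.402, -0.832], [0.594, 0.583, -0.554]], 't': [-0.424, 0.287, 0.919]}
top grab_bar [(0.55, [170, 383])]
top hinge_centre [(0.62, [182, 370])]
top plan_board [(0.6, [175, 382])]
top pawl [(0.56, [182, 337])]
top glue_bottle [(0.95, [251, 165])]
top tape_measure []
{'fx': 475.0789136718184, 'fy': 475.0789136718184, 'cx': 283.4770871667624, 'cy': 206.26474875139525, 'R': [[-0.021, -1.0, -0.008], [-0.985, 0.022, -0.173], [0.174, 0.004, -0.985]], 't': [-0.058, 0.538, 1.163]}
```

View pics/scene0.png

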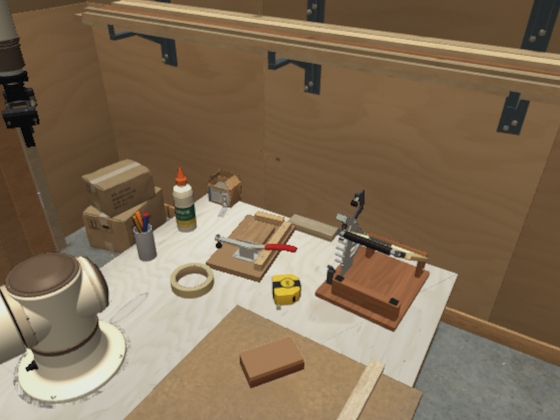

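View pics/top0.png

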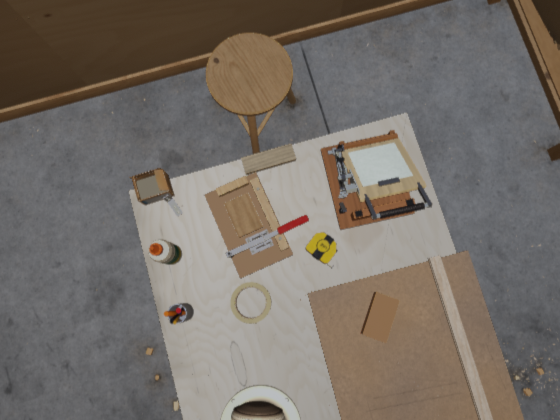

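The scene picture shows the stand at about (375,270) with the black bar around (367,242). In the top picture the bar lies at about row 210, cols 372–430. I'll zoom in.

```bash
python3 - <<'E'
import cv2,numpy as np
a=cv2.imread('pics/scene0.png')[180:330,300:470];b=cv2.imread('pics/top0.png')[120:240,310:450]
a=cv2.resize(a,None,fx=3.5,fy=3.5,interpolation=2)[:, :];b=cv2.resize(b,None,fx=5,fy=5,interpolation=2)
cv2.imwrite('pics/c1.png',a);cv2.imwrite('pics/c2.png',b)
E
```

```text
(no output)
```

View pics/c1.png

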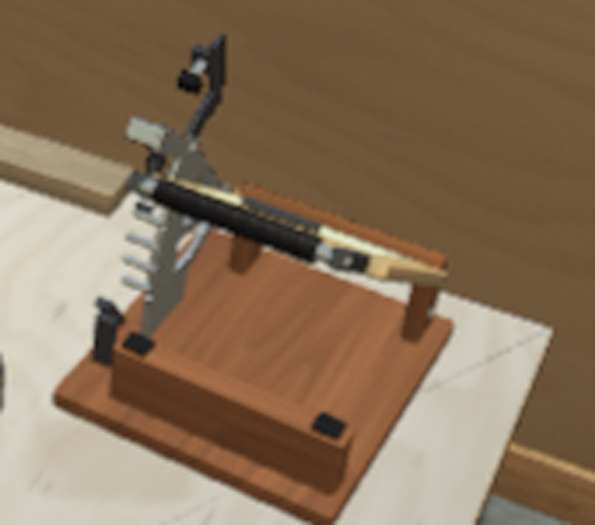

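View pics/c2.png

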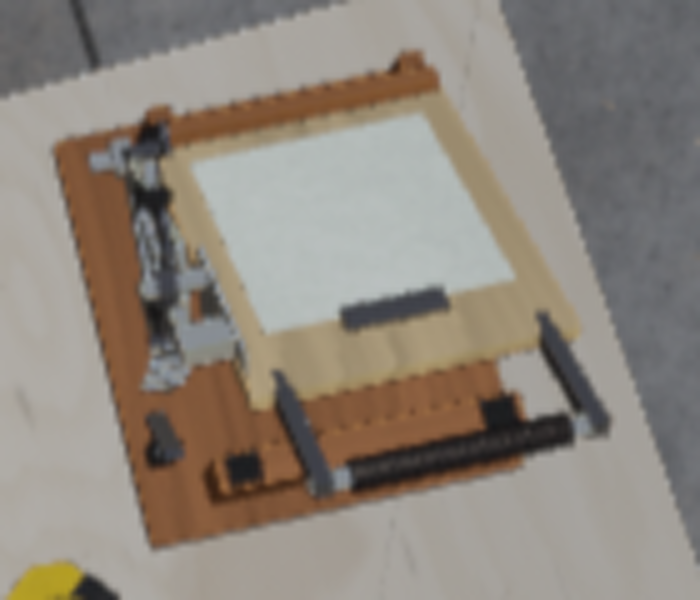

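The sleeve shows clearly: c1 (160,190)–(320,248), c2 (345,475)–(573,430). The base's left edge in c2 runs from (55,145) to (152,548).

```bash
cat > h.py <<'E'
import numpy as np
from station import *
def P(c):
    m=camera_model(c);K=np.array([[m['fx'],0,m['cx']],[0,m['fy'],m['cy']],[0,0,1]])
    return K,np.array(m['R']),np.array(m['t'])
def ray(c,u,v):
    K,R,t=P(c);d=R.T@np.linalg.inv(K)@[u,v,1];return -R.T@t,d/np.linalg.norm(d)
def tri(a,b):
    o,d=zip(*[ray('scene',*a),ray('top',*b)])
    A=[np.eye(3)-np.outer(x,x) for x in d];X=np.linalg.solve(sum(A),sum(M@q for M,q in zip(A,o)))
    return X,[np.linalg.norm(M@(X-q))for M,q in zip(A,o)]
def atz(c,u,v,z):
    o,d=ray(c,u,v);return o+d*(z-o[2])/d[2]
E
python3 - <<'E'
from h import *
np.set_printoptions(precision=4,suppress=True)
s=lambda x,y:(300+x/3.5,180+y/3.5)
t=lambda x,y:(310+x/5,120+y/5)
L=tri(s(160,190),t(345,475));R=tri(s(320,248),t(573,430));print(L,R)
z=.2122
for c,f,p in(('scene',s,[(160,190),(320,248)]),('top',t,[(345,475),(573,430)])):
    q=[atz(c,*f(*x),z) for x in p];d=q[0]-q[1];print(c,q,(q[0]+q[1])/2,np.linalg.norm(d),np.degrees(np.arctan2(-d[0],d[1])))
q=[atz('top',*t(*x),.016) for x in [(55,145),(152,548)]];d=q[0]-q[1];print(q,np.linalg.norm(d),np.degrees(np.arctan2(d[1],d[0])))
# base front corners, scene
print([atz('scene',*s(*x),.016) for x in [(55,398),(320,522),(452,325)]])
for n,c in(('tape',(289,288)),('glue',(204,183))): print(n,atz('scene',c[1],c[0],.02))
E
```

```text
(array([ 0.4844, -0.2785,  0.2149]), [np.float64(0.0012686957262624348), np.float64(0.0012686957262623892)]) (array([ 0.5007, -0.3772,  0.2194]), [np.float64(0.000632637689487942), np.float64(0.0006326376894880528)])
scene [array([ 0.4887, -0.2769,  0.2122]), array([ 0.51  , -0.3728,  0.2122])] [ 0.4993 -0.3249  0.2122] 0.09825537999947893 12.502879550268748
top [array([ 0.4839, -0.2781,  0.2122]), array([ 0.5015, -0.3788,  0.2122])] [ 0.4927 -0.3285  0.2122] 0.10221267801545234 9.953469160569217
[array([ 0.6953, -0.1726,  0.016 ]), array([ 0.4779, -0.2152,  0.016 ])] 0.22150199989025604 11.086565272738497
[array([ 0.4785, -0.2179,  0.016 ]), array([ 0.5139, -0.4036,  0.016 ]), array([ 0.7366, -0.3631,  0.016 ])]
tape [ 0.4402 -0.1648  0.02  ]
glue [0.477  0.3168 0.02  ]
```

Emit:
arm_command(motion=[[87,0,0,-22,0,0,0.133],[87,0,0,-22,0,0,0.133],[87,0,0,-22,0,0,0.133],[87,0,0,-22,0,0,0.133],[87,0,0,-22,0,0,0.133],[87,0,0,-22,0,0,0.133],[87,0,0,-22,0,0,0.133],[87,0,0,-22,0,0,0.133]])

```text
time_s: 1.5
tcp_pos: [0.1964, 0.5932, 0.4076]
ee_rot: [[0.181, -0.984, -0.0], [-0.984, -0.181, 0.0], [-0.0, -0.0, -1.0]]
wrist_force: [-0.3, 0.8, -0.1]
gripper_width: 1.0
gripper_force: 0.0
```

Emit:
arm_command(motion=[[60,35,-15,0,0,0,0],[60,40,-15,0,0,0,0],[60,40,-15,0,0,0,0],[60,40,-15,0,0,0,0],[60,40,-15,0,0,0,0],[60,40,-15,0,0,0,0],[60,40,-15,0,0,0,0],[60,40,-15,0,0,0,0]])

```text
time_s: 2.3
tcp_pos: [0.3734, 0.3044, 0.4069]
ee_rot: [[0.186, -0.982, 0.001], [-0.982, -0.186, 0.001], [-0.001, -0.001, -1.0]]
wrist_force: [0.8, -0.3, 0.6]
gripper_width: 0.688
gripper_force: 0.0
```

Emit:
arm_command(motion=[[45,40,0,0,0,0,0],[45,40,0,0,0,0,0],[45,40,0,0,0,0,0],[45,40,0,0,0,0,0],[45,40,0,0,0,0,0],[45,40,0,0,0,0,0],[45,40,0,0,0,0,0],[45,40,0,0,0,0,0]])

```text
time_s: 3.1
tcp_pos: [0.4322, -0.01, 0.4069]
ee_rot: [[0.186, -0.983, 0.001], [-0.983, -0.186, 0.0], [-0.0, -0.001, -1.0]]
wrist_force: [0.4, -0.2, 0.1]
gripper_width: 0.516
gripper_force: 0.0
```

Emit:
arm_command(motion=[[45,40,0,0,0,0,0],[45,40,0,0,0,0,0],[45,40,0,0,0,0,0],[45,40,0,0,0,0,0],[45,40,0,0,0,0,0],[45,40,0,0,0,0,0],[45,40,0,0,0,0,0],[45,40,0,0,0,0,0]])

```text
time_s: 3.9
tcp_pos: [0.4919, -0.3244, 0.4067]
ee_rot: [[0.186, -0.983, 0.0], [-0.983, -0.186, -0.0], [0.0, -0.0, -1.0]]
wrist_force: [0.4, 1.0, 0.3]
gripper_width: 0.516
gripper_force: 0.0
```

Emit:
arm_command(motion=[[45,0,0,30,0,0,0],[45,0,0,30,0,0,0],[45,0,0,30,0,0,0],[45,0,0,30,0,0,0],[45,0,0,0,0,0,0]])

```text
time_s: 4.4
tcp_pos: [0.4897, -0.3216, 0.2819]
ee_rot: [[0.185, -0.983, -0.009], [-0.983, -0.185, 0.005], [-0.006, 0.008, -1.0]]
wrist_force: [-0.0, 0.6, -1.0]
gripper_width: 0.519
gripper_force: 0.0
```

```bash
python3 - <<'E'
from h import *
import cv2
s=sense();print(s['tcp_pos'],s['wrist_force'],s['gripper_width'])
K={}
im=[cv2.cvtColor(capture(c),cv2.COLOR_RGB2BGR) for c in('scene','top')]
a=cv2.resize(im[0][150:310,300:450],(560,600),interpolation=2)
b=cv2.resize(im[1][120:240,330:450],None,fx=5,fy=5,interpolation=2)
cv2.imwrite('pics/d.png',cv2.resize(np.hstack([a,b]),(800,414)))
for c in('scene','top'):
    K,R,t=P(c);p=K@(R@(s['tcp_pos']+[0,0,-.008])+t);print(c,p[:2]/p[2])
E
```

```text
[ 0.48968799 -0.32157109  0.28190995] [-0.02330202  0.57633278 -0.99729877] 0.5190441420940788
scene [367.28180305 217.65940372]
top [405.69744171 207.06655888]
```

View pics/d.png

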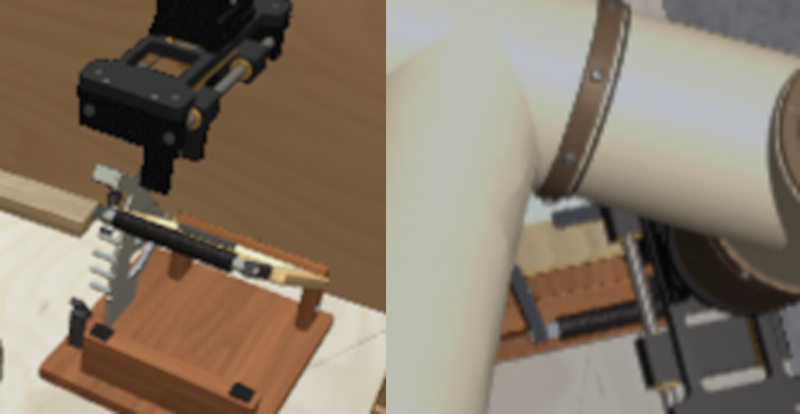

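The gripper is above the bar, near its middle and aligned with it. Next I descend.

Emit:
arm_command(motion=[[45,6,-3,15,0,0,0],[45,0,0,20,0,0,0],[45,0,0,15,0,0,0],[45,0,0,10,0,0,0],[45,0,0,10,0,0,0],[45,0,0,8,0,0,0],[45,0,0,0,0,0,0]])

```text
time_s: 5.2
tcp_pos: [0.4957, -0.3279, 0.2076]
ee_rot: [[0.186, -0.983, -0.001], [-0.983, -0.186, 0.001], [-0.001, 0.001, -1.0]]
wrist_force: [0.2, 0.7, -0.4]
gripper_width: 0.515
gripper_force: 0.0
```

Emit:
arm_command(motion=[[30,0,0,3,0,0,0],[26,0,0,0,0,0,0],[23,0,0,0,0,0,0],[21,0,0,0,0,0,0]])

```text
time_s: 5.6
tcp_pos: [0.4962, -0.3282, 0.206]
ee_rot: [[0.186, -0.983, 0.001], [-0.983, -0.186, -0.0], [0.001, -0.001, -1.0]]
wrist_force: [0.6, -0.4, -0.2]
gripper_width: 0.274
gripper_force: 0.0
```

Emit:
arm_command(motion=[[19,0,0,0,0,0,0],[17,0,0,0,0,0,0],[17,0,0,0,0,0,0]])

```text
time_s: 5.9
tcp_pos: [0.496, -0.3281, 0.2056]
ee_rot: [[0.186, -0.983, 0.0], [-0.983, -0.186, -0.0], [0.0, -0.0, -1.0]]
wrist_force: [-0.5, 0.5, -0.6]
gripper_width: 0.202
gripper_force: 0.0
```

Emit:
arm_command(motion=[[12,0,0,0,0,0,0],[10,0,0,0,0,0,0],[10,0,0,0,0,0,0]])

```text
time_s: 6.2
tcp_pos: [0.4963, -0.328, 0.2056]
ee_rot: [[0.186, -0.983, 0.001], [-0.983, -0.186, -0.0], [0.0, -0.001, -1.0]]
wrist_force: [0.8, -0.1, -0.3]
gripper_width: 0.171
gripper_force: 30.0
```

Emit:
arm_command(motion=[[10,0,-4.4,-5.9,0,0,0],[10,0,-4.5,-5.8,0,0,0],[10,0,-4.7,-5.6,0,0,0],[10,0,-4.9,-5.5,0,0,0],[10,0,-5.0,-5.4,0,0,0],[10,0,-5.2,-5.2,0,0,0],[10,0,0,0,0,0,0],[10,0,0,0,0,0,0]])

```text
time_s: 7.0
tcp_pos: [0.524, -0.3225, 0.239]
ee_rot: [[0.186, -0.983, -0.001], [-0.983, -0.186, 0.0], [-0.0, 0.001, -1.0]]
wrist_force: [-1.6, 1.0, -0.7]
gripper_width: 0.17
gripper_force: 30.0
```

```bash
cat >> h.py <<'E'
H=np.array([.983,.186])
def st():
    s=sense();p=s['tcp_pos'];f=s['wrist_force'];sh=p[:2]@H
    z=p[2]+.0066-.07;x=.626-sh
    a=np.arctan2(z,x);F=f[:2]@H
    return dict(t=round(s['time_s'],2),a=round(a,4),r=round(np.hypot(x,z),4),Fh=round(F,2),Fz=round(f[2],2),Ft=round(f[2]*np.cos(a)+F*np.sin(a),2),Fr=round(f[2]*np.sin(a)-F*np.cos(a),2),p=p.round(4),gw=round(s['gripper_width'],3))
E
python3 -c "from h import *;print(st())"
```

```text
{'t': 7.0, 'a': np.float64(0.7987), 'r': np.float64(0.245), 'Fh': np.float64(-1.39), 'Fz': np.float64(-0.69), 'Ft': np.float64(-1.48), 'Fr': np.float64(0.48), 'p': array([ 0.524 , -0.3225,  0.239 ]), 'gw': 0.17}
```

Emit:
arm_command(motion=[[10,0,-2.8,-2.7,0,0,0],[10,0,-2.8,-2.6,0,0,0],[10,0,0,0,0,0,0],[10,0,0,0,0,0,0]])

```text
time_s: 7.4
tcp_pos: [0.5295, -0.3214, 0.2444]
ee_rot: [[0.186, -0.983, -0.001], [-0.983, -0.186, 0.0], [-0.0, 0.0, -1.0]]
wrist_force: [-2.9, 2.3, -1.2]
gripper_width: 0.176
gripper_force: 30.0
```

```bash
cat >> h.py <<'E'
def stm(n=6):
    R=[]
    for i in range(n): capture('top');R.append(st())
    return {k:round(float(np.mean([r[k] for r in R])),4) for k in('t','a','r','Fh','Fz','Ft','Fr')}
E
python3 -c "from h import *;print(stm())"
```

```text
{'t': 7.575, 'a': 0.8296, 'r': 0.2451, 'Fh': -2.575, 'Fz': -0.195, 'Ft': -2.0317, 'Fr': 1.595}
```

Emit:
arm_command(motion=[[10,0,-1.5,-1.3,0,0,0],[10,0,-1.5,-1.3,0,0,0],[10,0,0,0,0,0,0],[10,0,0,0,0,0,0]])

```text
time_s: 8.1
tcp_pos: [0.5325, -0.3209, 0.2471]
ee_rot: [[0.186, -0.983, -0.001], [-0.983, -0.186, 0.0], [-0.0, 0.0, -1.0]]
wrist_force: [-4.9, 3.3, 1.6]
gripper_width: 0.175
gripper_force: 30.0
```

```bash
python3 -c "from h import *;print(stm())"
```

```text
{'t': 8.275, 'a': 0.8472, 'r': 0.2451, 'Fh': -2.9117, 'Fz': 0.4867, 'Ft': -1.86, 'Fr': 2.2933}
```

Emit:
arm_command(motion=[[10,0,-1.4,-1.4,0,0,0],[10,0,-1.4,-1.4,0,0,0],[10,0,0,0,0,0,0],[10,0,0,0,0,0,0]])

```text
time_s: 8.8
tcp_pos: [0.5355, -0.3203, 0.2498]
ee_rot: [[0.186, -0.983, -0.0], [-0.983, -0.186, 0.0], [-0.0, -0.0, -1.0]]
wrist_force: [-3.6, 4.2, 0.1]
gripper_width: 0.177
gripper_force: 30.0
```

```bash
python3 -c "from h import *;print(stm())"
```

```text
{'t': 8.975, 'a': 0.864, 'r': 0.2451, 'Fh': -2.35, 'Fz': -0.0383, 'Ft': -1.8117, 'Fr': 1.4967}
```

Emit:
arm_command(motion=[[10,0,-1.5,-1.3,0,0,0],[10,0,-1.5,-1.3,0,0,0],[10,0,0,0,0,0,0],[10,0,0,0,0,0,0]])

```text
time_s: 9.5
tcp_pos: [0.5381, -0.3198, 0.2521]
ee_rot: [[0.186, -0.983, -0.001], [-0.983, -0.186, 0.001], [-0.001, 0.001, -1.0]]
wrist_force: [-3.8, 3.6, 0.3]
gripper_width: 0.173
gripper_force: 30.0
```

```bash
python3 -c "from h import *;print(stm())"
```

```text
{'t': 9.675, 'a': 0.8784, 'r': 0.2452, 'Fh': -2.92, 'Fz': -0.2517, 'Ft': -2.41, 'Fr': 1.67}
```

Emit:
arm_command(motion=[[10,0,-1.2,-1.0,0,0,0],[10,0,-1.2,-1.0,0,0,0],[10,0,0,0,0,0,0],[10,0,0,0,0,0,0]])

```text
time_s: 10.2
tcp_pos: [0.5393, -0.3195, 0.2531]
ee_rot: [[0.185, -0.983, -0.004], [-0.983, -0.185, 0.001], [-0.002, 0.004, -1.0]]
wrist_force: [-5.5, 2.1, -2.2]
gripper_width: 0.174
gripper_force: 30.0
```

```bash
python3 -c "from h import *;print(stm())"
```

```text
{'t': 10.375, 'a': 0.885, 'r': 0.2452, 'Fh': -4.9317, 'Fz': -2.1383, 'Ft': -5.1717, 'Fr': 1.47}
```

Emit:
arm_command(motion=[[10,0,-1.2,-1.0,0,0,0],[10,0,0,0,0,0,0],[10,0,0,0,0,0,0]])

```text
time_s: 10.8
tcp_pos: [0.5399, -0.3193, 0.2537]
ee_rot: [[0.185, -0.983, -0.006], [-0.983, -0.185, 0.002], [-0.003, 0.006, -1.0]]
wrist_force: [-6.6, 2.4, -3.8]
gripper_width: 0.175
gripper_force: 30.0
```

```bash
python3 -c "from h import *;print(stm())"
```

```text
{'t': 10.975, 'a': 0.8882, 'r': 0.2452, 'Fh': -5.5433, 'Fz': -3.28, 'Ft': -6.3683, 'Fr': 0.9517}
```

Emit:
arm_command(motion=[[10,0,-1.2,-1.0,0,0,0],[10,0,0,0,0,0,0],[10,0,0,0,0,0,0]])

```text
time_s: 11.4
tcp_pos: [0.5405, -0.3192, 0.2542]
ee_rot: [[0.185, -0.983, -0.008], [-0.983, -0.185, 0.002], [-0.003, 0.007, -1.0]]
wrist_force: [-7.1, 1.2, -4.9]
gripper_width: 0.171
gripper_force: 30.0
```

```bash
python3 - <<'E'
from h import *;print(stm())
import cv2
im=cv2.cvtColor(capture('scene'),cv2.COLOR_RGB2BGR)
print(find_in('pawl','scene'))
cv2.imwrite('pics/e.png',cv2.resize(im[140:290,300:450],(600,600),interpolation=2))
E
```

```text
{'t': 11.575, 'a': 0.8914, 'r': 0.2452, 'Fh': -6.73, 'Fz': -4.275, 'Ft': -7.92, 'Fr': 0.9033}
[]
```

View pics/e.png

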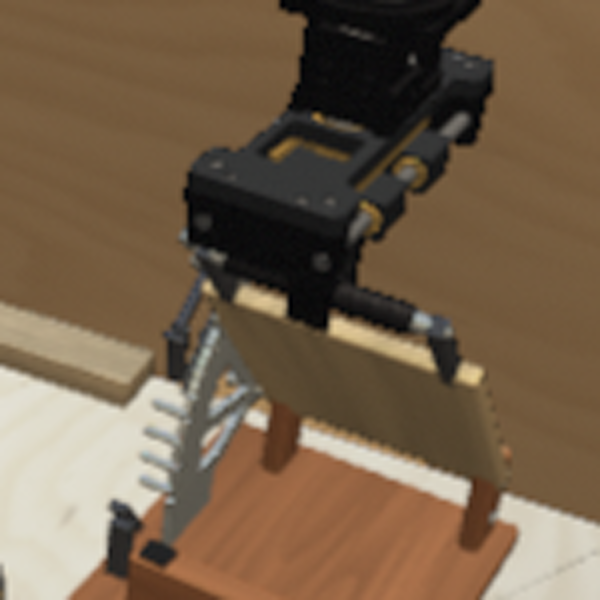

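The board is at the stop. The pawl shows at about (180,330) in the crop, i.e. (345,222) in the full picture, but whether it is out isn't clear. I'll push on slightly and compare frames.

```bash
cat >> h.py <<'E'
import cv2
def pw(n):
    im=capture('scene');cv2.imwrite(f'pics/pw{n}.png',cv2.cvtColor(im,cv2.COLOR_RGB2BGR))
def dif(a,b):
    A,B=[cv2.imread(f'pics/pw{i}.png')[195:245,325:372].astype(int) for i in(a,b)];d=abs(A-B).max(2);return int((d>40).sum()),d.max()
E
python3 -c "from h import *;pw(0);pw(1);print(dif(0,1))"
```

```text
(0, np.int64(7))
```

Emit:
arm_command(motion=[[10,0,-1.2,-1.0,0,0,0],[10,0,0,0,0,0,0],[10,0,0,0,0,0,0]])

```text
time_s: 12.2
tcp_pos: [0.5411, -0.3191, 0.2547]
ee_rot: [[0.185, -0.983, -0.009], [-0.983, -0.185, 0.002], [-0.004, 0.009, -1.0]]
wrist_force: [-8.3, -0.5, -5.6]
gripper_width: 0.172
gripper_force: 30.0
```

```bash
python3 -c "from h import *;print(stm());pw(2);print(dif(0,2))"
```

```text
{'t': 12.375, 'a': 0.8946, 'r': 0.2452, 'Fh': -7.61, 'Fz': -4.925, 'Ft': -9.0167, 'Fr': 0.9217}
(25, np.int64(73))
```

Emit:
arm_command(motion=[[10,0,-1.2,-1.0,0,0,0],[10,0,0,0,0,0,0],[10,0,0,0,0,0,0]])

```text
time_s: 12.85
tcp_pos: [0.5417, -0.3189, 0.2552]
ee_rot: [[0.184, -0.983, -0.011], [-0.983, -0.184, 0.003], [-0.005, 0.01, -1.0]]
wrist_force: [-8.9, 0.6, -6.6]
gripper_width: 0.175
gripper_force: 30.0
```

```bash
python3 -c "
from h import *;print(stm());pw(3);print(dif(0,3),dif(2,3))
a,b=[cv2.resize(cv2.imread(f'pics/pw{i}.png')[190:265,322:372],(400,600),interpolation=2) for i in(0,3)];cv2.imwrite('pics/f.png',np.hstack([a,b]))"
```

```text
{'t': 13.025, 'a': 0.8978, 'r': 0.2452, 'Fh': -8.3983, 'Fz': -6.6717, 'Ft': -10.725, 'Fr': 0.0167}
(55, np.int64(84)) (10, np.int64(70))
```

View pics/f.png

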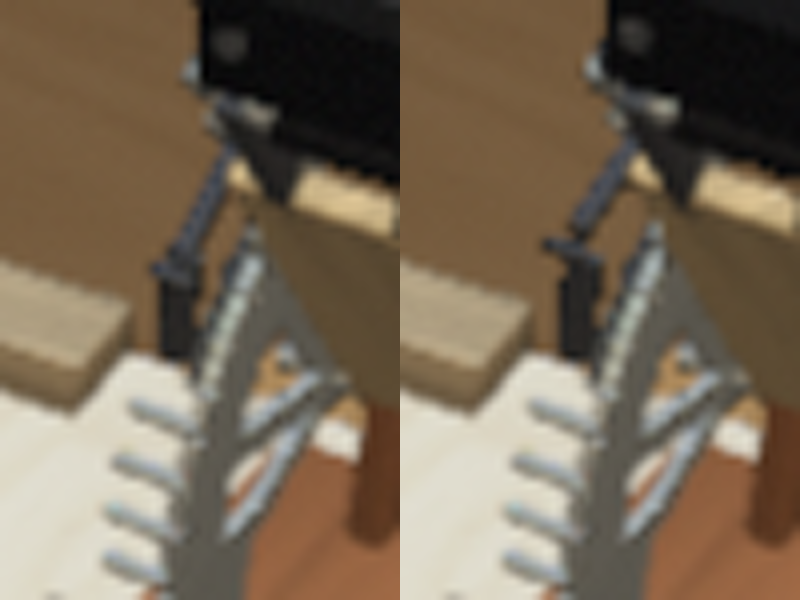

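The left half (before) and right half (now) differ: the pawl's tip moved from (155,265) to (148,240), so it is swinging outward, but I can't tell whether it has snapped over. I'll take one more small step, still under the limit, and compare.

Emit:
arm_command(motion=[[10,0,-1.0,-0.8,0,0,0],[10,0,0,0,0,0,0],[10,0,0,0,0,0,0]])

```text
time_s: 13.5
tcp_pos: [0.5421, -0.3188, 0.2556]
ee_rot: [[0.184, -0.983, -0.012], [-0.983, -0.184, 0.003], [-0.005, 0.012, -1.0]]
wrist_force: [-10.2, -0.9, -6.7]
gripper_width: 0.175
gripper_force: 30.0
```

```bash
python3 -c "
from h import *;print(stm());pw(4);print(dif(0,4),dif(3,4))
a=[cv2.resize(cv2.imread(f'pics/pw{i}.png')[200:240,335:356],(200,381),interpolation=2) for i in(0,2,3,4)];cv2.imwrite('pics/g.png',np.hstack(a))"
```

```text
{'t': 13.675, 'a': 0.9004, 'r': 0.2453, 'Fh': -9.25, 'Fz': -7.1467, 'Ft': -11.6883, 'Fr': 0.1467}
(92, np.int64(96)) (7, np.int64(54))
```

View pics/g.png

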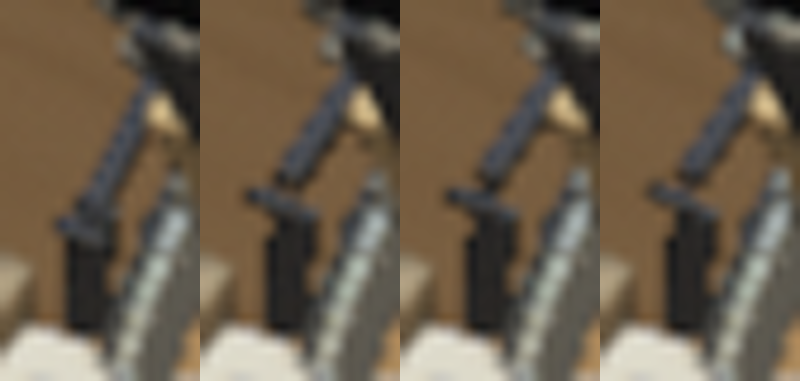

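The pawl link jumped between the first and second frames and has stayed put since, so it has snapped over. I'll back off and check that it stays out.

Emit:
arm_command(motion=[[10,0,5.4,4.4,0,0,0],[10,0,5.3,4.5,0,0,0],[10,0,5.2,4.7,0,0,0],[10,0,5.1,4.8,0,0,0],[10,0,5.0,4.9,0,0,0],[10,0,4.9,5.0,0,0,0],[10,0,0,0,0,0,0]])

```text
time_s: 14.55
tcp_pos: [0.5154, -0.3243, 0.2299]
ee_rot: [[0.186, -0.983, -0.001], [-0.983, -0.186, 0.0], [-0.001, 0.001, -1.0]]
wrist_force: [-2.2, 2.7, 0.7]
gripper_width: 0.175
gripper_force: 30.0
```

```bash
python3 -c "
from h import *;print(stm(3));pw(5)
a=[cv2.resize(cv2.imread(f'pics/pw{i}.png')[190:265,322:372],(400,600),interpolation=2) for i in(4,5)];cv2.imwrite('pics/k.png',np.hstack(a))"
```

```text
{'t': 14.65, 'a': 0.7511, 'r': 0.245, 'Fh': -2.4533, 'Fz': -1.22, 'Ft': -2.5667, 'Fr': 0.9633}
```

View pics/k.png

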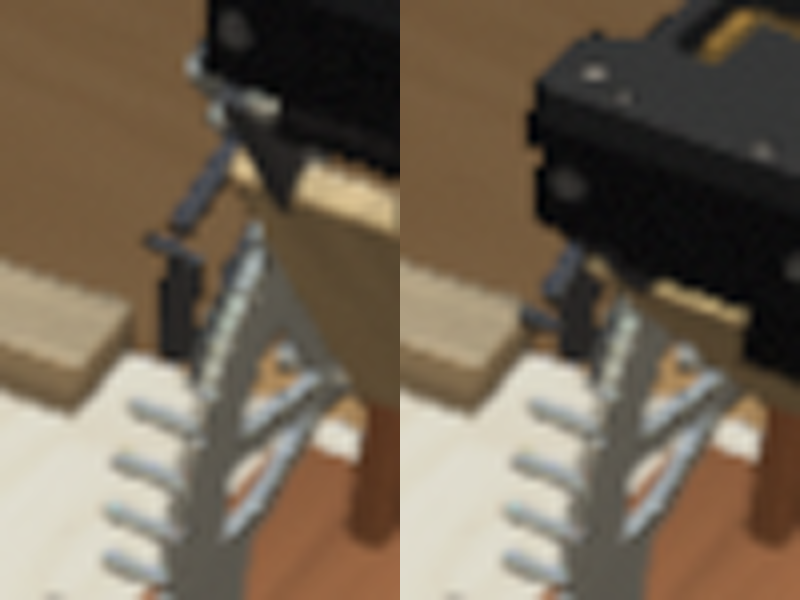

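The pawl stays out, with its tip well left of the plate at (530,315) in the right half. I'll lower past the top notch.

Emit:
arm_command(motion=[[10,0,4.7,5.2,0,0,0],[10,0,4.6,5.4,0,0,0],[10,0,4.4,5.5,0,0,0],[10,0,4.3,5.6,0,0,0],[10,0,4.1,5.7,0,0,0],[10,0,3.9,5.8,0,0,0],[10,0,3.8,5.9,0,0,0],[10,0,0,0,0,0,0]])

```text
time_s: 15.55
tcp_pos: [0.4867, -0.33, 0.1907]
ee_rot: [[0.186, -0.983, 0.0], [-0.983, -0.186, -0.0], [0.0, -0.0, -1.0]]
wrist_force: [0.3, 2.8, -3.7]
gripper_width: 0.169
gripper_force: 30.0
```

```bash
python3 -c "from h import *;print(stm(3))"
```

```text
{'t': 15.65, 'a': 0.5513, 'r': 0.2447, 'Fh': 1.7367, 'Fz': -3.6267, 'Ft': -2.1767, 'Fr': -3.38}
```

Emit:
arm_command(motion=[[10,0,3.3,6.0,0,0,0],[10,0,3.1,6.1,0,0,0],[10,0,3.0,6.2,0,0,0],[10,0,2.9,6.3,0,0,0],[10,0,2.7,6.4,0,0,0],[10,0,2.5,6.5,0,0,0],[10,0,2.3,6.6,0,0,0],[10,0,0,0,0,0,0]])

```text
time_s: 16.5
tcp_pos: [0.4665, -0.334, 0.1467]
ee_rot: [[0.186, -0.983, -0.002], [-0.983, -0.186, -0.0], [-0.0, 0.002, -1.0]]
wrist_force: [-1.2, -0.8, -1.5]
gripper_width: 0.172
gripper_force: 30.0
```

```bash
python3 -c "from h import *;print(stm(3))"
```

```text
{'t': 16.6, 'a': 0.3517, 'r': 0.2443, 'Fh': -2.7667, 'Fz': -1.2633, 'Ft': -2.14, 'Fr': 2.1667}
```

Emit:
arm_command(motion=[[10,0,2.6,6.7,0,0,0],[10,0,2.3,6.7,0,0,0],[10,0,2.0,6.8,0,0,0],[10,0,1.8,6.8,0,0,0],[10,0,1.6,6.9,0,0,0],[10,0,1.4,6.9,0,0,0],[10,0,1.1,7.0,0,0,0],[10,0,0,0,0,0,0]])

```text
time_s: 17.45
tcp_pos: [0.4549, -0.3362, 0.099]
ee_rot: [[0.186, -0.983, 0.0], [-0.983, -0.186, -0.0], [0.0, -0.0, -1.0]]
wrist_force: [-0.3, -3.2, -1.4]
gripper_width: 0.172
gripper_force: 30.0
```

```bash
python3 -c "from h import *;print(stm(3))"
```

```text
{'t': 17.55, 'a': 0.149, 'r': 0.2439, 'Fh': -1.7467, 'Fz': -2.1167, 'Ft': -2.3533, 'Fr': 1.4133}
```

Emit:
arm_command(motion=[[10,0,0.8,6.0,0,0,0],[10,0,0.7,6.0,0,0,0],[10,0,0.5,6.0,0,0,0],[10,0,0.4,6.0,0,0,0],[10,0,0.2,5.0,0,0,0],[10,0,0.1,3.0,0,0,0],[10,0,0,2.0,0,0,0],[10,0,0,0,0,0,0]])

```text
time_s: 18.4
tcp_pos: [0.4526, -0.3367, 0.0649]
ee_rot: [[0.186, -0.983, 0.001], [-0.983, -0.186, -0.0], [0.001, -0.001, -1.0]]
wrist_force: [0.6, -5.4, -3.7]
gripper_width: 0.173
gripper_force: 30.0
```

```bash
python3 -c "from h import *;print(stm(3))"
```

```text
{'t': 18.5, 'a': 0.007, 'r': 0.2437, 'Fh': -1.1867, 'Fz': -2.7533, 'Ft': -2.7567, 'Fr': 1.1633}
```

Emit:
arm_command(motion=[[10,0,0,1.5,0,0,0],[10,0,0,1.5,0,0,0],[10,0,0,0,0,0,0]])

```text
time_s: 18.85
tcp_pos: [0.4526, -0.3367, 0.0644]
ee_rot: [[0.187, -0.982, 0.001], [-0.982, -0.187, -0.001], [0.001, -0.001, -1.0]]
wrist_force: [-3.1, -2.2, 8.8]
gripper_width: 0.176
gripper_force: 30.0
```

```bash
python3 - <<'E'
from h import *;print(stm(4));pw(6)
a=cv2.imread('pics/pw6.png')[200:320,300:420];cv2.imwrite('pics/l.png',cv2.resize(a,(600,600),interpolation=2))
E
```

```text
{'t': 18.975, 'a': 0.004, 'r': 0.2437, 'Fh': -3.575, 'Fz': 9.1525, 'Ft': 9.14, 'Fr': 3.615}
```

View pics/l.png

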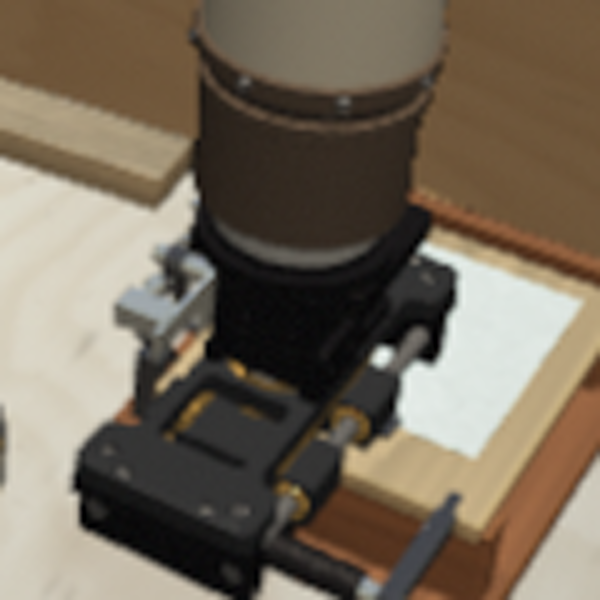

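Flat on the rail: the force turned from −2.8 to +9 N with hardly any travel. The pawl is hidden by the gripper. Next I raise past notches 1 and 2.

Emit:
arm_command(motion=[[10,0,0,-2.5,0,0,0],[10,0,-0.1,-6.0,0,0,0],[10,0,-0.3,-7.0,0,0,0],[10,0,-0.5,-7.0,0,0,0],[10,0,-0.7,-7.0,0,0,0],[10,0,-0.9,-7.0,0,0,0],[10,0,-1.1,-7.0,0,0,0],[10,0,-1.3,-6.9,0,0,0]])

```text
time_s: 19.9
tcp_pos: [0.4573, -0.3357, 0.1128]
ee_rot: [[0.186, -0.983, 0.001], [-0.983, -0.186, -0.0], [0.001, -0.001, -1.0]]
wrist_force: [0.1, -6.1, -2.4]
gripper_width: 0.175
gripper_force: 30.0
```

```bash
python3 -c "from h import *;print(stm(3))"
```

```text
{'t': 20.0, 'a': 0.2063, 'r': 0.244, 'Fh': -1.3067, 'Fz': -2.51, 'Ft': -2.7233, 'Fr': 0.7667}
```

Emit:
arm_command(motion=[[10,0,-1.6,-6.8,0,0,0],[10,0,-1.8,-6.8,0,0,0],[10,0,-2.0,-6.8,0,0,0],[10,0,-2.2,-6.7,0,0,0],[10,0,-2.4,-6.6,0,0,0],[10,0,-1.2,-3.0,0,0,0],[10,0,0,0,0,0,0]])

```text
time_s: 20.75
tcp_pos: [0.4674, -0.3337, 0.1494]
ee_rot: [[0.186, -0.983, -0.001], [-0.983, -0.186, -0.0], [0.0, 0.001, -1.0]]
wrist_force: [-2.1, -6.7, -2.7]
gripper_width: 0.174
gripper_force: 30.0
```

```bash
python3 -c "from h import *;print(stm(3))"
```

```text
{'t': 20.85, 'a': 0.3585, 'r': 0.2442, 'Fh': -2.8567, 'Fz': -1.3667, 'Ft': -2.2833, 'Fr': 2.1967}
```

Emit:
arm_command(motion=[[10,0,1.0,2.8,0,0,0],[10,0,1.0,2.8,0,0,0],[10,0,0.7,1.9,0,0,0],[10,0,0.5,1.4,0,0,0],[10,0,0,0,0,0,0]])

```text
time_s: 21.4
tcp_pos: [0.4645, -0.3343, 0.1407]
ee_rot: [[0.186, -0.983, -0.001], [-0.983, -0.186, -0.0], [0.0, 0.001, -1.0]]
wrist_force: [-1.5, -5.5, 1.7]
gripper_width: 0.172
gripper_force: 30.0
```

```bash
python3 -c "from h import *;print(stm(3))"
```

```text
{'t': 21.5, 'a': 0.3224, 'r': 0.2442, 'Fh': -1.9967, 'Fz': 0.6767, 'Ft': 0.01, 'Fr': 2.1067}
```

Emit:
arm_command(motion=[[10,0,0.6,1.4,0,0,0],[10,0,0,0,0,0,0],[10,0,0,0,0,0,0]])

```text
time_s: 21.85
tcp_pos: [0.4642, -0.3343, 0.14]
ee_rot: [[0.186, -0.983, 0.0], [-0.983, -0.186, -0.001], [0.001, -0.0, -1.0]]
wrist_force: [-2.1, -4.6, 4.6]
gripper_width: 0.175
gripper_force: 30.0
```

```bash
python3 -c "from h import *;print(stm(3))"
```

```text
{'t': 21.95, 'a': 0.3189, 'r': 0.2441, 'Fh': -2.63, 'Fz': 4.3733, 'Ft': 3.33, 'Fr': 3.87}
```

The notch holds the board. I'll ease off, open and retreat straight up.

Emit:
arm_command(motion=[[10,0,0,-1.0,0,0,0],[14,0,0,0,0,0,0],[18,0,0,0,0,0,0],[30,0,0,0,0,0,0],[42,0,0,0,0,0,0],[42,0,0,0,0,0,0],[42,0,0,0,0,0,0]])

```text
time_s: 22.7
tcp_pos: [0.4641, -0.3337, 0.1403]
ee_rot: [[0.186, -0.983, -0.0], [-0.983, -0.186, 0.001], [-0.001, 0.0, -1.0]]
wrist_force: [-0.2, -0.3, 0.7]
gripper_width: 0.447
gripper_force: 0.0
```

Emit:
arm_command(motion=[[42,0,0,-5,0,0,0],[42,0,0,-10,0,0,0],[42,0,0,-20,0,0,0],[42,0,0,-30,0,0,0],[42,0,0,-40,0,0,0],[42,0,0,-40,0,0,0],[42,0,0,-40,0,0,0],[42,0,0,0,0,0,0]])

```text
time_s: 23.5
tcp_pos: [0.4662, -0.3358, 0.3339]
ee_rot: [[0.186, -0.982, 0.013], [-0.982, -0.186, -0.008], [0.01, -0.011, -1.0]]
wrist_force: [-0.3, 0.2, -0.5]
gripper_width: 0.486
gripper_force: 0.0
```

```bash
python3 - <<'E'
from h import *;print(st());pw(7)
a=cv2.imread('pics/pw7.png')[180:330,260:460];cv2.imwrite('pics/m.png',cv2.resize(a,(800,600),interpolation=2))
E
```

```text
{'t': 23.5, 'a': np.float64(0.8657), 'r': np.float64(0.3551), 'Fh': np.float64(-0.3), 'Fz': np.float64(-0.48), 'Ft': np.float64(-0.54), 'Fr': np.float64(-0.17), 'p': array([ 0.4662, -0.3358,  0.3339]), 'gw': 0.486}
```

View pics/m.png

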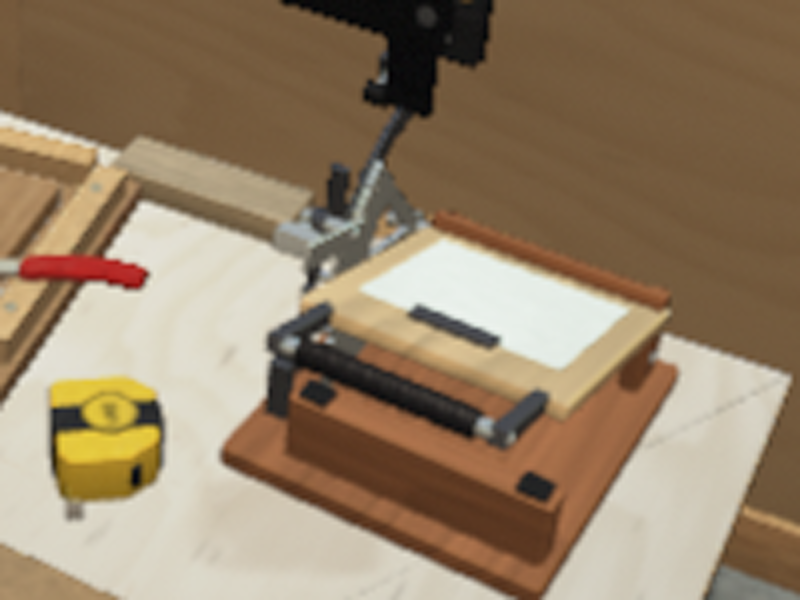

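The board stands at a low tilt, with the sleeve centre at about (389,387) in the crop, i.e. (357,277). I'll check that against the expected bar position.

```bash
python3 - <<'E'
from h import *
K,R,t=P('scene')
for a in(0,.174,.322,.471):
    h=.626-.245*np.cos(a); l=np.array([.4642,-.334])@[-.186,.983]
    X=np.array([*(h*H+l*np.array([-.186,.983])),.07+.245*np.sin(a)]);p=K@(R@X+t);print(a,p[:2]/p[2])
E
```

```text
0 [350.96521799 309.29044099]
0.174 [353.78201105 293.1584369 ]
0.322 [357.549386   277.65738379]
0.471 [362.53042577 260.9242754 ]
```

It matches notch 2 (0.322 rad), and the gripper is clear.

```bash
python3 -c "from station import *;print(finish_job())"
```

```text
the job is handed in; nothing more can be done
None
```

I handed the job in with the board resting on its second notch (tilt about 0.32 rad by arm and camera) and the gripper clear; the stop was pushed in only about 3.4 mm by my force estimate, I moved nothing else on the bench, and no verdict came back.

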